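Feel which sample totes are loaded and park them

TASK

Some of the three closed sample totes are loaded with glass vials and some are empty: tell them apart by raising the handle end slightly, far end staying on the bench, and feeling the weight. Then slide each tote along the bench by its handle: push the loaded ones back gently until they sit flush against the rubber bumper of the trunking, and draw the empty ones forward until they are wholly on the robot's side of the yellow tape, square to it. Never lift a tote off the bench or tip it more than about 10 degrees, never ram one or press hard on it, and leave the vials and other glassware where they stand.

Things in the scene. Friction and masses are not known exactly. Their poses are not given: they have to be found in the camera images.
- tote_1: closed grey tote, blue lid, one black bar handle; 130 long (x), 100 wide (y), 91 high, lid 136 x 106. The three look alike: about 280 g empty, 670 to 850 g loaded (hidden), centre of mass within 8 mm of the middle of its length, about 35 up. Origin: centre of the underside. x points from the handle end to the plain far end, z up. Slides on the bench, friction 0.6 to 1.2.
- tote_1_handle (a point): middle of tote_1's handle bar: a level round bar 12 thick, 82 long across the tote (along its y), 42 out from the end wall (107 from the origin), 60 above the underside; 36 free between bar and wall (33 under the lid's edge), nothing in front of or below it; axes as the tote's
- tote_2: closed grey tote, blue lid, one black bar handle; 130 long (x), 100 wide (y), 91 high, lid 136 x 106. The three look alike: about 280 g empty, 670 to 850 g loaded (hidden), centre of mass within 8 mm of the middle of its length, about 35 up. Origin: centre of the underside. x points from the handle end to the plain far end, z up. Slides on the bench, friction 0.6 to 1.2.
- tote_2_handle (a point): middle of tote_2's handle bar: a level round bar 12 thick, 82 long across the tote (along its y), 42 out from the end wall (107 from the origin), 60 above the underside; 36 free between bar and wall (33 under the lid's edge), nothing in front of or below it; axes as the tote's
- tote_3: closed grey tote, blue lid, one black bar handle; 130 long (x), 100 wide (y), 91 high, lid 136 x 106. The three look alike: about 280 g empty, 670 to 850 g loaded (hidden), centre of mass within 8 mm of the middle of its length, about 35 up. Origin: centre of the underside. x points from the handle end to the plain far end, z up. Slides on the bench, friction 0.6 to 1.2.
- tote_3_handle (a point): middle of tote_3's handle bar: a level round bar 12 thick, 82 long across the tote (along its y), 42 out from the end wall (107 from the origin), 60 above the underside; 36 free between bar and wall (33 under the lid's edge), nothing in front of or below it; axes as the tote's
- trunking: low aluminium service trunking with sockets, fixed along the back of the bench, 800 long (y), with a rigid black rubber bumper along its front, 20 to 70 above the bench. Origin: at bench level, 175 in front of the middle of the bumper's face (on the tape). x points away from the robot, square to that face; may be turned a few degrees. Two brass taps on top reach 128 up, 35 or more behind the face.
- tape: strip of yellow marking tape, 24 wide, stuck flat on the bench parallel to the trunking's bumper, 175 in front of it (centre line). Origin: its middle; x as the trunking's, away from the robot.
- table: the black bench; its top is at height 0
- vial_l: small amber glass vial, 24 across, 62 high, standing between tote_1 and tote_2; leave alone. Origin: centre of the underside
- vial_r: small amber glass vial, 24 across, 62 high, standing between tote_2 and tote_3; leave alone. Origin: centre of the underside
- tube_rack: steel test-tube rack 105 x 200, 64 high, with capped tubes to 99, standing beside the work; leave alone. Origin: centre of the underside
- amber_bottle: amber reagent bottle, blue cap, 70 across, 160 high, standing beside the work; leave alone. Origin: centre of the underside
- beaker: glass beaker, 68 across, 85 high, standing beside the work; leave alone. Origin: centre of the underside
- tip_box: yellow tip box 85 x 125, 45 high, orange plugs on top, standing beside the work; leave alone. Origin: centre of the underside
Things that resemble listed ones, but are neither listed nor needed, are in the scene too. Leave any orange or pink look-alike of the tote_2 alone.

How it is judged:
On the way:
1. a tote is felt: held by the fingers, its handle end raised at least 2 degrees with its far end on the bench (((angle between tote_1's own z axis and vertical above 0.035 rad and contact force between tote_1 and table above 0.4 N and contact force between tote_1 and the fingers above 0.3 N) or (angle between tote_2's own z axis and vertical above 0.035 rad and contact force between tote_2 and table above 0.4 N and contact force between tote_2 and the fingers above 0.3 N) or (angle between tote_3's own z axis and vertical above 0.035 rad and contact force between tote_3 and table above 0.4 N and contact force between tote_3 and the fingers above 0.3 N))), for 0.2 s.
At the end, for the whole second after the job is handed in: Every tote is at rest, flat on the bench and within 0.12 rad of square to the trunking: loaded ones with the far end within 5 mm of the rubber bumper, empty ones wholly in front of the yellow tape (origin 72 to 250 mm before its centre line) (((contact force between tote_1 and table above 4.9 N and x of tote_1 in the frame of trunking above 0.105 m) or (contact force between tote_1 and table below 4.9 N and x of tote_1 in the frame of tape between -0.25 and -0.072 m)) and y of tote_1 in the frame of trunking between -0.36 and 0.36 m and angle between the x axis of each of tote_1, tote_2, tote_3 and the x axis of trunking, either way round below 0.12 rad and angle between each of tote_1, tote_2, tote_3's own z axis and vertical below 0.03 rad and height (world z) of each of tote_1, tote_2, tote_3 below 0.006 m and contact force between each of tote_1, tote_2, tote_3 and table above 1.5 N and linear speed of each of tote_1, tote_2, tote_3 below 0.02 m/s and ((contact force between tote_2 and table above 4.9 N and x of tote_2 in the frame of trunking above 0.105 m) or (contact force between tote_2 and table below 4.9 N and x of tote_2 in the frame of tape between -0.25 and -0.072 m)) and y of tote_2 in the frame of trunking between -0.36 and 0.36 m and ((contact force between tote_3 and table above 4.9 N and x of tote_3 in the frame of trunking above 0.105 m) or (contact force between tote_3 and table below 4.9 N and x of tote_3 in the frame of tape between -0.25 and -0.072 m)) and y of tote_3 in the frame of trunking between -0.36 and 0.36 m); the robot touches nothing.
It fails at once if a tote is tipped more than 0.22 rad or lifted off the bench (angle between any of tote_1, tote_2, tote_3's own z axis and vertical above 0.22 rad or height (world z) of any of tote_1, tote_2, tote_3 above 0.03 m).
It fails at once if a tote meets the trunking with more than 22 N (contact force between any of tote_1, tote_2, tote_3 and trunking above 22 N).
It fails at once if a tote is pressed on the bench with more than 30 N (contact force between any of tote_1, tote_2, tote_3 and table above 30 N).
It fails at once if a vial, rack, bottle, beaker or tip box is moved more than 15 mm or tipped over (distance of any of vial_l, vial_r, tube_rack, amber_bottle, beaker, tip_box from where it was at the start of the episode above 0.015 m or angle between any of vial_l, vial_r, tube_rack, amber_bottle, beaker, tip_box's own z axis and vertical above 0.3 rad).
It also fails if it takes over 70 s, if anything falls off the work surface, if the arm or the gripper's body presses on something with over 40 N, if the wrist force passes 120 N, or if a joint passes its speed limit or range.

ROBOT

A 6-joint arm with a two-finger parallel gripper is mounted at the origin on the work surface. World frame = base frame: x ahead of the robot, y to its left, z up, the work surface at z = 0. Lengths are in m, angles in rad, forces in N, time in s.
With the tool pointing down it reaches from about 0.425 to 0.95 m from the base axis. Payload 3.5 kg.
Tool frame: the origin (TCP) lies on the centre line of the jaws, within the pads' length; the fingertips stand 25 mm ahead of it and the grasp point (between the pads) lies 6 mm ahead of it (ctrl.finger_overhang is the distance from the TCP to the fingertips, in m); z points along the fingers, y is the line along which they close (so a half turn about z gives the same grasp; the last joint's range is limited). The gripper opens to 85 mm and grips with 20 to 120 N. Pads are 22 mm wide; open, the fingers measure 114 mm over their backs; the gripper's body (76 mm by 85 mm) begins 54 mm behind the grasp point. The pads swing forward as they close: fully open they stand 13 mm farther back than shut.
Start: joints at [-1.419, 0.286, 1.577, -0, 1.279, -0.15], TCP at [0.201, -0.644, 0.256] pointing down, gripper open.
Joint ranges: [-2.77, 2.77], [-0.9, 2.22], [0.21, 2.48], [-1.53, 4.67], [0.24, 2.81], [-2.84, 2.84]. Speed limits (rad/s): [2.79, 2.79, 3.14, 3.14, 3.14, 3.14].

INTERFACE

Orientations are given as a unit quaternion [x, y, z, w].
In Python, from plant import get_state, imaging, job, ctrl gives the robot as it stands.
- The arm moves only by the tool jog_arm, never from a script. Its argument "increments" is a list of rows, each an object of numbers: "dx", "dy", "dz": the shift along the world's x, y, z each as a share of 12 cm, from -1 to 1; "ax", "ay", "az": the turn, a rotation vector about the world's x, y, z each as a share of pi/2 rad, from -1 to 1; "gripper": the gripper command: -1 is shut, 1 is fully open, values between are in proportion. A call has 1 to 10 rows; each row is the pose to reach, as a shift and turn from the pose commanded when the call began; what a row does not reach only later rows make up. A row lasts 1/10 s, in which the tool goes at most 50 mm and 8.59 degrees, less where a joint would pass 70% of its speed; a pose out of reach is approached as far as the arm can. A call with a number of a shift or a turn outside -1 to 1 is refused whole. A call with a gripper value outside its range is refused whole. The fingers move at their own pace and stop on an object; "force" is the grip in N (left out, the last holds). Time passes only in rows, so rows that repeat a pose let the fingers close. It gives the time, the measured TCP pose, the force, the opening and the grip force at its end, in the units of the state.
- get_state(): the state, without advancing time (a new reading comes with each control period).
- imaging.read_camera(name): name is "scene" or "top"; returns a dict with "frame" (400x640x3 uint8, blue, green, red), "depth" (400x640 float32, m along the optical axis (not along the pixel's ray), 0 where there is no reading), "camera_matrix" (3x3 intrinsics, pixels), "extrinsics" (4x4, takes a point from camera to world coordinates). Camera axes: x right, y up, looking along -z (the intrinsics and any distortion apply to the point x, -y, -z); pixel columns grow to the right and rows downward; lengths in m; the calibration is good to about 2 mm. A picture is of the moment at which its call begins.
- job.sign_off(): hands the job in; it is judged then, once.
The state is a dict: "time": time; "qpos": joint angles; "dq": joint speeds; "joint_efforts": joint torques, N m; "eef_pos": TCP position; "tcp_rot": TCP orientation; "contact_force": force on the tool from outside, world axes, zero at the start; "wrist_torque": the same for the moment, N m; "opening": opening from 0.0 (shut) to 1.0 (fully open); "finger_force": force on a finger pad.
Only numpy, scipy, OpenCV 4.12 (cv2) and the standard library are available. Lean on these libraries where they do the work, as an engineer would, in place of code of your own. Each camera call takes 0.05 s, during which the arm holds its last target. There are 200 camera calls.

## Working session

There is one attempt and no reset: what is moved stays moved. The work goes in short steps, Python scripts to look and compute and a tool call to move; the robot and the scene stay as the last step left them, time stands still between calls to the robot, and variables do not carry over. Pictures are saved under pics/ and viewed, at most 10 in all, crops included, and the job is handed in when it is done.

Besides the shell and the picture viewer there is one more tool, called after "Request:" as name(argument=value, ...), one argument or row to a line, values as JSON. jog_arm: Moves the arm, as the interface text tells. Shift numbers are shares of 12 cm and turn numbers shares of pi/2 rad, none past 1 either way. Its arguments: {"type":"object","properties":{"increments":{"type":"array"},"force":{"type":"number"}},"required":["increments"]}

```bash
mkdir -p pics; python3 - <<'E'
from plant import get_state, imaging, job, ctrl
import cv2,numpy as np
s=get_state();print(s)
for n in("top","scene"):
    c=imaging.read_camera(n);cv2.imwrite(f"pics/{n}0.png",c["frame"]);print(n,c["camera_matrix"],c["extrinsics"])
    np.savez(f"{n}0.npz",**c)
E
```

```text
{'time': 0.0, 'qpos': array([-1.41897807e+00,  2.87223529e-01,  1.57818161e+00, -3.78347595e-05,
        1.27857397e+00, -1.50004114e-01]), 'dq': array([ 0.00026472, -0.00059266,  0.00011994, -0.00130382,  0.00074308,
       -0.0012771 ]), 'joint_efforts': array([-3.83937195e-04, -4.05982590e+01, -2.92626143e+01, -1.67430180e-04,
        5.88153605e-03,  7.47576252e-06]), 'eef_pos': array([ 0.20057767, -0.64388687,  0.25490602]), 'tcp_rot': array([ 9.88632975e-01,  1.50344329e-01, -1.91912189e-05, -1.19321105e-03]), 'contact_force': array([0.52055933, 0.48249566, 0.17865664]), 'wrist_torque': array([-0.0267137 , -0.02822414, -0.04745627]), 'finger_force': 0.0, 'opening': 1.0019354414009518}
top [[515.02949345   0.         318.82143906]
 [  0.         515.02949345 196.49454466]
 [  0.           0.           1.        ]] [[ 0.02831802  0.9855873  -0.16678057  0.22305583]
 [-0.99953486  0.02602971 -0.01589094 -0.01530372]
 [-0.01132065  0.16715299  0.98586597  1.50861644]
 [ 0.          0.          0.          1.        ]]
scene [[435.26659296   0.         316.34832179]
 [  0.         435.26659296 201.93212137]
 [  0.           0.           1.        ]] [[-0.22787678 -0.5276135   0.81834966  1.44593647]
 [ 0.97367645 -0.12790821  0.18866282  0.22979095]
 [ 0.00513259  0.83979967  0.54287216  0.72421019]
 [ 0.          0.          0.          1.        ]]
```

View pics/top0.png

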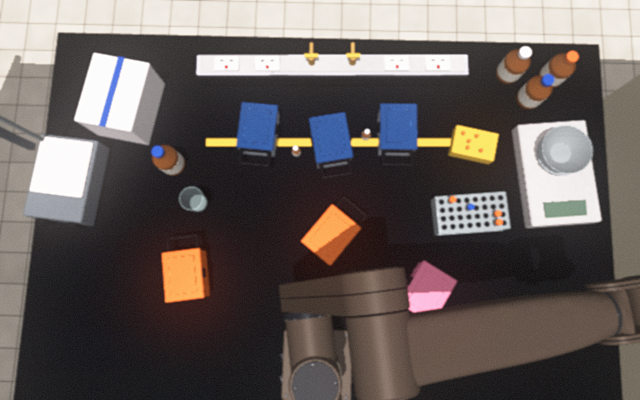

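View pics/scene0.png

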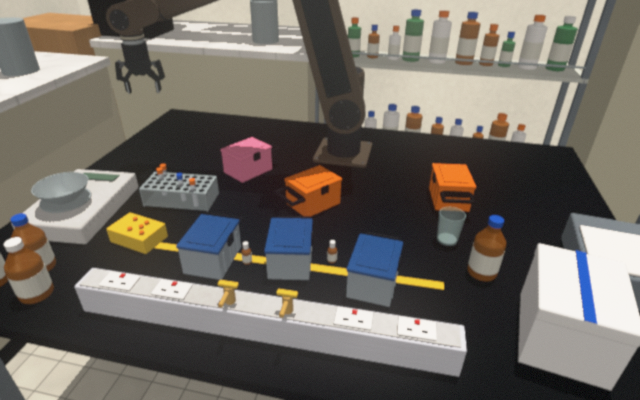

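The top view shows three blue-lidded totes at about (258,128), (331,139) and (398,127), with handles toward the robot. The vials are at (296,151) and (367,133), and the tape runs along row ~143. The orange look-alikes at (331,233) and (185,275) and the pink one at (430,288) don't match the description (grey body, blue lid), so I'll leave them alone.

```bash
cat > h.py <<'E'
import cv2,numpy as np
def ray(c,uv,z):
    K=c["camera_matrix"];T=c["extrinsics"];uv=np.atleast_2d(uv).astype(float)
    d=np.c_[(uv[:,0]-K[0,2])/K[0,0],-(uv[:,1]-K[1,2])/K[1,1],-np.ones(len(uv))]@T[:3,:3].T
    return (T[:3,3]+d*((z-T[2,3])/d[:,2])[:,None])[:,:2]
def mask(c,lo,hi):
    return cv2.inRange(cv2.cvtColor(c["frame"],cv2.COLOR_BGR2HSV),lo,hi)
def blobs(m,amin):
    return [k for k in cv2.findContours(m,cv2.RETR_EXTERNAL,cv2.CHAIN_APPROX_NONE)[0] if cv2.contourArea(k)>amin]
def tape(c):
    m=mask(c,(20,120,120),(35,255,255)); v,u=np.nonzero(m)
    P=ray(c,np.c_[u,v],0); P=P[(abs(P[:,1])<0.3)]
    for _ in range(4):
        f=np.polyfit(P[:,1],P[:,0],1); P=P[abs(P[:,0]-np.polyval(f,P[:,1]))<0.02]
    return f,P[:,1].min(),P[:,1].max()
def totes(c):
    out=[]
    for k in blobs(mask(c,(100,90,50),(125,255,255)),500):
        P=ray(c,k[:,0,:],0.091); (ctr,sz,_)=r=cv2.minAreaRect((P*1000).astype(np.float32))
        b=cv2.boxPoints(r); e=[b[1]-b[0],b[2]-b[1]]; e=max(e,key=np.linalg.norm)
        yaw=np.arctan2(e[1],e[0]); yaw=(yaw+np.pi/2)%np.pi-np.pi/2
        ctr=np.array(ctr)/1000; x=np.array([np.cos(yaw),np.sin(yaw)])
        out.append((ctr,yaw,ctr-0.107*x,sz))
    return sorted(out,key=lambda t:-t[0][1])
E
python3 - <<'E'
from h import *
c=dict(np.load("top0.npz"))
f,a,b=tape(c);print("tape x=",f,a,b,"yaw trunk",-np.arctan(f[0]))
for t in totes(c):
    print(np.round(t[0],4),"yaw",round(t[1],3),"handle",np.round(t[2],4),"sz",t[3],"x before tape",(t[0][0]-np.polyval(f,t[0][1])))
for n,uv,z in(("vl",(296,148),.062),("vr",(367,129),.062),("orange",(331,233),.08),("orangehandle",(352,207),.06),("beaker",(193,200),.08),("bottle",(157,151),.16)):print(n,ray(c,uv,z))
# trunk front edge
T=[ray(c,(u,75),.07)[0] for u in(200,465)];print(T)
cr=cv2.resize(c["frame"][85:265,200:440],None,fx=3.3,fy=3.3,interpolation=cv2.INTER_CUBIC);cv2.imwrite("pics/crop0.png",cr)
E
```

```text
tape x= [-0.06768932  0.66914077] 0.2684646289269088 0.29887508481962966 yaw trunk 0.06758621952864613
[0.6637 0.1917] yaw -0.077 handle [0.557  0.1999] sz (110.6787338256836, 140.3494110107422) x before tape 0.007548286227643586
[ 0.6357 -0.0206] yaw 0.192 handle [ 0.5307 -0.0411] sz (140.4385528564453, 111.2591323852539) x before tape -0.034807631742318046
[ 0.6733 -0.2135] yaw 0.025 handle [ 0.5664 -0.2162] sz (136.3418731689453, 110.71881866455078) x before tape -0.01025133316145932
vl [[0.60846316 0.07813933]]
vr [[ 0.67065935 -0.12653294]]
orange [[ 0.36275855 -0.029031  ]]
orangehandle [[ 0.44034877 -0.08704756]]
beaker [[0.44535845 0.36193924]]
bottle [[0.56447218 0.44779438]]
[array([0.82169594, 0.36976904]), array([ 0.84009695, -0.41169448])]
```

View pics/crop0.png

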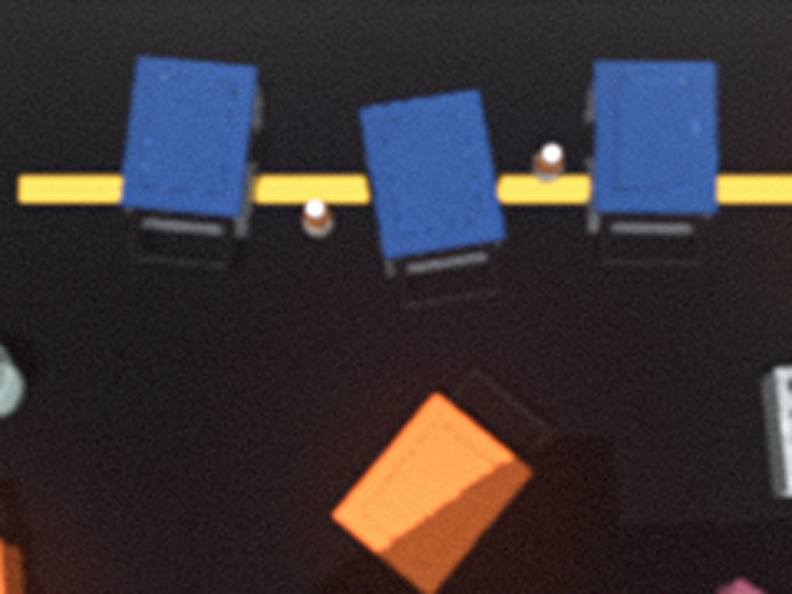

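```bash
sed -i 's/P=P\[(abs(P\[:,1\])<0.3)\]/P=P[(abs(P[:,1])<0.34)\&(abs(P[:,0]-0.665)<0.05)]/' h.py
python3 - <<'E'
from h import *
c=dict(np.load("top0.npz"))
f,a,b=tape(c);print("tape x=",f,a,b,"yaw trunk",-np.arctan(f[0]))
for t in totes(c): print("x vs tape",(t[0][0]-np.polyval(f,t[0][1])))
print(ray(c,[(345,199),(367,217)],.06))
# bumper/top front edge from brightness
g=cv2.cvtColor(c["frame"],cv2.COLOR_BGR2GRAY).astype(int)
for u in(210,280,330,380,455): print(u,g[66:84,u])
E
```

```text
tape x= [-0.02422153  0.64579723] -0.33986129962193096 0.33842939874370337 yaw trunk 0.024216790290692465
x vs tape 0.022560538408360586
x vs tape -0.010567832224175122
x vs tape 0.022371769110234974
[[ 0.46285284 -0.06672044]
 [ 0.41286874 -0.12996942]]
210 [243 241 241 242 241 239 240 246 236 159  77  54  50  48  49  45  50  44]
280 [240 240 241 240 234 232 238 244 206 124  65  59  55  50  51  45  56  51]
330 [242 241 241 242 238 234 239 245 234 152  73  53  53  51  50  51  46  50]
380 [241 241 238 239 239 233 236 242 203 125  71  57  55  52  52  46  48  47]
455 [243 244 244 244 240 236 239 242 198 115  61  54  51  52  48  49  50  46]
```

Request:
jog_arm(
  increments=[
    {"dx":0.35,"dy":0.35,"az":0.1},
    {"dx":0.7,"dy":0.7,"az":0.2},
    {"dx":1,"dy":1,"az":0.3},
    {"dx":1,"dy":1,"az":0.35,"gripper":-0.3},
  ],
)

```text
$.increments[0]: bad value
```

Request:
jog_arm(
  increments=[
    {"dx":0.35,"dy":0.35,"az":0.1},
    {"dx":0.7,"dy":0.7,"az":0.2},
    {"dx":1,"dy":1,"az":0.3},
    {"dx":1,"dy":1,"az":0.35,"gripper":-0.3},
  ],
)

```text
$.increments[0]: bad value
```

Request:
jog_arm(
  increments=[
    {"dx":0.35,"dy":0.35,"dz":0,"ax":0,"ay":0,"az":0.08,"gripper":1},
    {"dx":0.7,"dy":0.7,"dz":0,"ax":0,"ay":0,"az":0.16,"gripper":1},
    {"dx":1,"dy":1,"dz":0,"ax":0,"ay":0,"az":0.24,"gripper":-0.3},
    {"dx":1,"dy":1,"dz":0,"ax":0,"ay":0,"az":0.3,"gripper":-0.3},
    {"dx":1,"dy":1,"dz":0,"ax":0,"ay":0,"az":0.3,"gripper":-0.3},
  ],
  force=60,
)

```text
time: 0.6
eef_pos: [0.3226, -0.522, 0.2558]
tcp_rot: [0.925, 0.379, 0.0, -0.001]
contact_force: [0.1, 0.0, -0.8]
opening: 0.515
finger_force: 0.0
```

Request:
jog_arm(
  increments=[
    {"dx":0.35,"dy":0.35,"dz":0,"ax":0,"ay":0,"az":0.08,"gripper":-0.3},
    {"dx":0.7,"dy":0.7,"dz":0,"ax":0,"ay":0,"az":0.16,"gripper":-0.3},
    {"dx":1,"dy":1,"dz":0,"ax":0,"ay":0,"az":0.24,"gripper":-0.3},
    {"dx":1,"dy":1,"dz":0,"ax":0,"ay":0,"az":0.3,"gripper":-0.3},
  ],
)

```text
time: 1.0
eef_pos: [0.4422, -0.4026, 0.256]
tcp_rot: [0.811, 0.585, 0.0, -0.0]
contact_force: [-0.4, 0.5, -0.4]
opening: 0.352
finger_force: 0.0
```

Request:
jog_arm(
  increments=[
    {"dx":0.35,"dy":0.35,"dz":0,"ax":0,"ay":0,"az":0.08,"gripper":-0.3},
    {"dx":0.7,"dy":0.7,"dz":0,"ax":0,"ay":0,"az":0.16,"gripper":-0.3},
    {"dx":1,"dy":1,"dz":0,"ax":0,"ay":0,"az":0.22,"gripper":-0.3},
    {"dx":1,"dy":1,"dz":0,"ax":0,"ay":0,"az":0.22,"gripper":-0.3},
  ],
)

```text
time: 1.4
eef_pos: [0.5625, -0.2826, 0.2559]
tcp_rot: [0.7, 0.715, 0.0, -0.0]
contact_force: [-0.1, 0.5, -0.3]
opening: 0.351
finger_force: 0.0
```

Request:
jog_arm(
  increments=[
    {"dx":0.04,"dy":0.3,"dz":-0.2,"ax":0,"ay":0,"az":0,"gripper":-0.3},
    {"dx":0.04,"dy":0.55,"dz":-0.5,"ax":0,"ay":0,"az":0,"gripper":-0.3},
    {"dx":0.04,"dy":0.55,"dz":-0.8,"ax":0,"ay":0,"az":0,"gripper":-0.3},
    {"dx":0.04,"dy":0.55,"dz":-0.8,"ax":0,"ay":0,"az":0,"gripper":-0.3},
  ],
)

```text
time: 1.8
eef_pos: [0.5618, -0.2167, 0.1537]
tcp_rot: [0.701, 0.713, -0.002, -0.006]
contact_force: [0.0, 0.6, -0.9]
opening: 0.349
finger_force: 0.0
```

```bash
python3 - <<'E'
from h import *
c=dict(np.load("top0.npz"))
T=c["extrinsics"];K=c["camera_matrix"]
v,u=np.mgrid[0:400,0:640];d=c["depth"]
X=np.stack([(u-K[0,2])/K[0,0]*d,-(v-K[1,2])/K[1,1]*d,-d],-1)@T[:3,:3].T+T[:3,3]
for x,y in((398,127),(331,139),(258,128)): print("lid z",X[y,x,2])
ok=(d>0)&(X[...,2]>.05)&(X[...,2]<.075)
for t in totes(c):
    m=ok&(np.hypot(X[...,0]-t[2][0],X[...,1]-t[2][1])<.025)
    n=X[m]; ax=np.array([np.cos(t[1]),np.sin(t[1])]); s=(n[:,:2]-t[2])@ax
    print(m.sum(),n.mean(0) if len(n) else None,np.percentile(s,[5,50,95]) if len(n) else None)
E
```

```text
lid z 0.09091255430022249
lid z 0.08788888740510181
lid z 0.09330982174691127
69 [0.55717992 0.19927001 0.06672674] [-0.00510245  0.00018278  0.00591045]
72 [ 0.53105982 -0.04110471  0.0662144 ] [-0.00422384  0.00025352  0.00553256]
68 [ 0.56599308 -0.21626183  0.06634444] [-0.00476774 -0.00075202  0.00445407]
```

Request:
jog_arm(
  increments=[
    {"dx":0,"dy":0,"dz":-0.2,"ax":0,"ay":0,"az":0,"gripper":-0.3},
    {"dx":0,"dy":0,"dz":-0.4,"ax":0,"ay":0,"az":0,"gripper":-0.3},
    {"dx":0,"dy":0,"dz":-0.6,"ax":0,"ay":0,"az":0,"gripper":-0.3},
    {"dx":0,"dy":0,"dz":-0.77,"ax":0,"ay":0,"az":0,"gripper":-0.3},
    {"dx":0,"dy":0,"dz":-0.77,"ax":0,"ay":0,"az":0,"gripper":-0.3},
    {"dx":0,"dy":0,"dz":-0.77,"ax":0,"ay":0,"az":0,"gripper":-0.3},
  ],
)

```text
time: 2.4
eef_pos: [0.5663, -0.2205, 0.0695]
tcp_rot: [0.701, 0.713, 0.0, 0.001]
contact_force: [-0.3, -0.6, -0.5]
opening: 0.35
finger_force: 0.0
```

Request:
jog_arm(
  increments=[
    {"dx":0,"dy":0,"dz":0,"ax":0,"ay":0,"az":0,"gripper":-1},
    {"dx":0,"dy":0,"dz":0,"ax":0,"ay":0,"az":0,"gripper":-1},
    {"dx":0,"dy":0,"dz":0,"ax":0,"ay":0,"az":0,"gripper":-1},
    {"dx":0,"dy":0,"dz":0,"ax":0,"ay":0,"az":0,"gripper":-1},
    {"dx":0,"dy":0,"dz":0,"ax":0,"ay":0,"az":0,"gripper":-1},
    {"dx":0,"dy":0,"dz":0,"ax":0,"ay":0,"az":0,"gripper":-1},
    {"dx":0,"dy":0,"dz":0,"ax":0,"ay":0,"az":0,"gripper":-1},
  ],
  force=40,
)

```text
time: 3.1
eef_pos: [0.5666, -0.2196, 0.0694]
tcp_rot: [0.7, 0.714, 0.0, 0.002]
contact_force: [0.4, -3.4, 5.7]
opening: 0.122
finger_force: 39.4
```

Request:
jog_arm(
  increments=[
    {"dx":0,"dy":0,"dz":0.02,"ax":0,"ay":0,"az":0,"gripper":-1},
    {"dx":0,"dy":0,"dz":0.04,"ax":0,"ay":0,"az":0,"gripper":-1},
    {"dx":0,"dy":0,"dz":0.06,"ax":0,"ay":0,"az":0,"gripper":-1},
    {"dx":0,"dy":0,"dz":0.09,"ax":0,"ay":0,"az":0,"gripper":-1},
    {"dx":0,"dy":0,"dz":0.09,"ax":0,"ay":0,"az":0,"gripper":-1},
    {"dx":0,"dy":0,"dz":0.09,"ax":0,"ay":0,"az":0,"gripper":-1},
  ],
)

```text
time: 3.7
eef_pos: [0.5643, -0.2178, 0.0779]
tcp_rot: [0.7, 0.714, -0.001, -0.002]
contact_force: [-1.4, 0.8, -3.1]
opening: 0.123
finger_force: 38.9
```

Request:
jog_arm(
  increments=[
    {"dx":0,"dy":0,"dz":0,"ax":0,"ay":0,"az":0,"gripper":-1},
  ],
)

```text
time: 3.8
eef_pos: [0.5644, -0.2179, 0.078]
tcp_rot: [0.7, 0.714, -0.001, -0.002]
contact_force: [-1.7, -0.7, -3.5]
opening: 0.129
finger_force: 38.9
```

Request:
jog_arm(
  increments=[
    {"dx":0,"dy":0,"dz":0,"ax":0,"ay":0,"az":0,"gripper":-1},
  ],
)

```text
time: 3.9
eef_pos: [0.5646, -0.2181, 0.0781]
tcp_rot: [0.7, 0.714, -0.001, -0.001]
contact_force: [-1.2, 0.3, -3.7]
opening: 0.122
finger_force: 38.9
```

Request:
jog_arm(
  increments=[
    {"dx":0,"dy":0,"dz":0,"ax":0,"ay":0,"az":0,"gripper":-1},
  ],
)

```text
time: 4.0
eef_pos: [0.5649, -0.2183, 0.0783]
tcp_rot: [0.7, 0.714, -0.0, -0.001]
contact_force: [-1.4, 0.7, -3.8]
opening: 0.118
finger_force: 38.9
```

```bash
python3 - <<'E'
from plant import *
from h import *
c=imaging.read_camera("scene");cv2.imwrite("pics/s1.png",c["frame"])
s=get_state();print(s["contact_force"],s["wrist_torque"],s["eef_pos"],s["time"])
E
```

```text
[-2.25917618 -0.55525735 -3.74690687] [0.02452344 0.54853914 0.00557846] [ 0.56504022 -0.21831114  0.07841073] 4.05
```

View pics/s1.png

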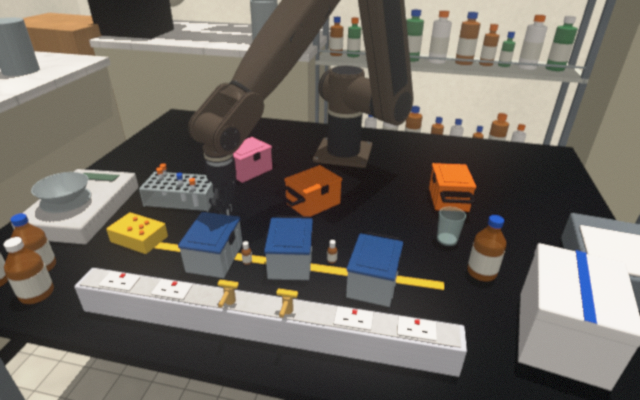

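Camera: the gripper holds tote_3's handle at about (215,200), raised slightly. Pad friction may bias the reading, so I'll loosen the grip and compare up and down strokes.

Request:
jog_arm(
  increments=[
    {"dx":0,"dy":0,"dz":0.02,"ax":0,"ay":0,"az":0,"gripper":-1},
    {"dx":0,"dy":0,"dz":0.03,"ax":0,"ay":0,"az":0,"gripper":-1},
    {"dx":0,"dy":0,"dz":0.03,"ax":0,"ay":0,"az":0,"gripper":-1},
    {"dx":0,"dy":0,"dz":0.03,"ax":0,"ay":0,"az":0,"gripper":-1},
  ],
  force=20,
)

```text
time: 4.45
eef_pos: [0.5661, -0.2187, 0.0829]
tcp_rot: [0.7, 0.714, 0.0, 0.001]
contact_force: [1.8, 0.6, -4.3]
opening: 0.124
finger_force: 38.6
```

Request:
jog_arm(
  increments=[
    {"dx":0,"dy":0,"dz":-0.02,"ax":0,"ay":0,"az":0,"gripper":-1},
    {"dx":0,"dy":0,"dz":-0.04,"ax":0,"ay":0,"az":0,"gripper":-1},
    {"dx":0,"dy":0,"dz":-0.05,"ax":0,"ay":0,"az":0,"gripper":-1},
    {"dx":0,"dy":0,"dz":-0.05,"ax":0,"ay":0,"az":0,"gripper":-1},
    {"dx":0,"dy":0,"dz":-0.05,"ax":0,"ay":0,"az":0,"gripper":-1},
  ],
)

```text
time: 4.95
eef_pos: [0.5653, -0.2185, 0.0763]
tcp_rot: [0.7, 0.714, -0.0, -0.0]
contact_force: [-2.6, -0.3, -1.5]
opening: 0.123
finger_force: 38.9
```

Request:
jog_arm(
  increments=[
    {"dx":0,"dy":0,"dz":0,"ax":0,"ay":0,"az":0,"gripper":-1},
    {"dx":0,"dy":0,"dz":0,"ax":0,"ay":0,"az":0,"gripper":-1},
  ],
)

```text
time: 5.15
eef_pos: [0.5655, -0.2185, 0.0764]
tcp_rot: [0.7, 0.714, -0.0, 0.0]
contact_force: [-2.0, 0.9, -1.5]
opening: 0.124
finger_force: 38.9
```

Request:
jog_arm(
  increments=[
    {"dx":0,"dy":0,"dz":-0.03,"ax":0,"ay":0,"az":0,"gripper":-1},
    {"dx":0,"dy":0,"dz":-0.06,"ax":0,"ay":0,"az":0,"gripper":-1},
    {"dx":0,"dy":0,"dz":-0.06,"ax":0,"ay":0,"az":0,"gripper":-1},
    {"dx":0.03,"dy":0,"dz":-0.06,"ax":0,"ay":0,"az":0,"gripper":-1},
    {"dx":0.06,"dy":0,"dz":-0.06,"ax":0,"ay":0,"az":0,"gripper":-1},
    {"dx":0.09,"dy":0,"dz":-0.06,"ax":0,"ay":0,"az":0,"gripper":-1},
    {"dx":0.12,"dy":0,"dz":-0.06,"ax":0,"ay":0,"az":0,"gripper":-1},
    {"dx":0.15,"dy":0,"dz":-0.06,"ax":0,"ay":0,"az":0,"gripper":-1},
  ],
)

```text
time: 5.95
eef_pos: [0.5837, -0.2186, 0.0694]
tcp_rot: [0.7, 0.714, -0.0, -0.0]
contact_force: [-6.3, -0.5, 3.8]
opening: 0.12
finger_force: 39.6
```

Request:
jog_arm(
  increments=[
    {"dx":0.04,"dy":0,"dz":0,"ax":0,"ay":0,"az":0,"gripper":-1},
    {"dx":0.08,"dy":0,"dz":0,"ax":0,"ay":0,"az":0,"gripper":-1},
    {"dx":0.12,"dy":0,"dz":0,"ax":0,"ay":0,"az":0,"gripper":-1},
  ],
)

```text
time: 6.25
eef_pos: [0.5982, -0.2185, 0.0695]
tcp_rot: [0.7, 0.714, -0.0, -0.0]
contact_force: [-5.2, -0.3, 3.5]
opening: 0.125
finger_force: 39.6
```

Request:
jog_arm(
  increments=[
    {"dx":0.03,"dy":0,"dz":0.015,"ax":0,"ay":0,"az":0,"gripper":-1},
    {"dx":0.07,"dy":0,"dz":0.02,"ax":0,"ay":0,"az":0,"gripper":-1},
    {"dx":0.11,"dy":0,"dz":0.02,"ax":0,"ay":0,"az":0,"gripper":-1},
    {"dx":0.14,"dy":0,"dz":0.02,"ax":0,"ay":0,"az":0,"gripper":-1},
  ],
)

```text
time: 6.65
eef_pos: [0.6149, -0.2182, 0.0709]
tcp_rot: [0.7, 0.714, 0.0, -0.0]
contact_force: [-3.4, -0.2, -2.2]
opening: 0.124
finger_force: 39.1
```

Request:
jog_arm(
  increments=[
    {"dx":0.04,"dy":0,"dz":0,"ax":0,"ay":0,"az":0,"gripper":-1},
    {"dx":0.07,"dy":0,"dz":0,"ax":0,"ay":0,"az":0,"gripper":-1},
  ],
)

```text
time: 6.85
eef_pos: [0.6234, -0.2184, 0.0713]
tcp_rot: [0.7, 0.714, 0.0, -0.0]
contact_force: [-2.3, 1.0, -2.1]
opening: 0.12
finger_force: 39.0
```

Both the lift and sliding forces say tote_3 is loaded (about 7 N). I'll keep pushing it gently.

Request:
jog_arm(
  increments=[
    {"dx":0.04,"dy":0,"dz":-0.005,"ax":0,"ay":0,"az":0,"gripper":-1},
    {"dx":0.08,"dy":0,"dz":-0.01,"ax":0,"ay":0,"az":0,"gripper":-1},
    {"dx":0.12,"dy":0,"dz":-0.01,"ax":0,"ay":0,"az":0,"gripper":-1},
    {"dx":0.16,"dy":0,"dz":-0.01,"ax":0,"ay":0,"az":0,"gripper":-1},
    {"dx":0.19,"dy":0,"dz":-0.01,"ax":0,"ay":0,"az":0,"gripper":-1},
  ],
)

```text
time: 7.35
eef_pos: [0.6464, -0.2185, 0.0703]
tcp_rot: [0.7, 0.714, 0.0, 0.0]
contact_force: [-2.6, -0.2, -2.5]
opening: 0.124
finger_force: 39.1
```

Request:
jog_arm(
  increments=[
    {"dx":0.015,"dy":0,"dz":0,"ax":0,"ay":0,"az":0,"gripper":-1},
    {"dx":0.03,"dy":0,"dz":0,"ax":0,"ay":0,"az":0,"gripper":-1},
  ],
)

```text
time: 7.55
eef_pos: [0.6496, -0.2185, 0.0703]
tcp_rot: [0.7, 0.714, -0.0, -0.0]
contact_force: [-2.1, 0.8, -2.2]
opening: 0.123
finger_force: 39.1
```

Request:
jog_arm(
  increments=[
    {"dx":0.01,"dy":0,"dz":0,"ax":0,"ay":0,"az":0,"gripper":-1},
    {"dx":0.02,"dy":0,"dz":0,"ax":0,"ay":0,"az":0,"gripper":-1},
  ],
)

```text
time: 7.75
eef_pos: [0.6518, -0.2185, 0.0703]
tcp_rot: [0.7, 0.714, -0.0, -0.0]
contact_force: [-2.1, 0.7, -2.6]
opening: 0.123
finger_force: 39.1
```

Request:
jog_arm(
  increments=[
    {"dx":0.01,"dy":0,"dz":0,"ax":0,"ay":0,"az":0,"gripper":-1},
    {"dx":0.02,"dy":0,"dz":0,"ax":0,"ay":0,"az":0,"gripper":-1},
  ],
)

```text
time: 7.95
eef_pos: [0.6543, -0.2185, 0.0703]
tcp_rot: [0.7, 0.714, -0.0, -0.0]
contact_force: [-2.9, -0.9, -2.7]
opening: 0.124
finger_force: 39.1
```

Request:
jog_arm(
  increments=[
    {"dx":0.01,"dy":0,"dz":0,"ax":0,"ay":0,"az":0,"gripper":-1},
    {"dx":0.02,"dy":0,"dz":0,"ax":0,"ay":0,"az":0,"gripper":-1},
  ],
)

```text
time: 8.15
eef_pos: [0.6545, -0.2187, 0.0695]
tcp_rot: [0.7, 0.714, -0.002, -0.002]
contact_force: [-10.8, -1.2, 0.9]
opening: 0.121
finger_force: 39.4
```

Request:
jog_arm(
  increments=[
    {"dx":-0.01,"dy":0,"dz":-0.005,"ax":0,"ay":0,"az":0,"gripper":-1},
    {"dx":-0.01,"dy":0,"dz":-0.005,"ax":0,"ay":0,"az":0,"gripper":-0.3},
    {"dx":-0.01,"dy":0,"dz":-0.005,"ax":0,"ay":0,"az":0,"gripper":-0.3},
    {"dx":-0.01,"dy":0,"dz":-0.005,"ax":0,"ay":0,"az":0,"gripper":-0.3},
    {"dx":-0.01,"dy":0,"dz":-0.005,"ax":0,"ay":0,"az":0,"gripper":-0.3},
    {"dx":-0.01,"dy":0,"dz":0.2,"ax":0,"ay":0,"az":0,"gripper":-0.3},
    {"dx":-0.01,"dy":0,"dz":0.5,"ax":0,"ay":0,"az":0,"gripper":-0.3},
    {"dx":-0.3,"dy":0,"dz":0.8,"ax":0,"ay":0,"az":0,"gripper":-0.3},
    {"dx":-0.6,"dy":0.3,"dz":0.8,"ax":0,"ay":0,"az":0.05,"gripper":-0.3},
    {"dx":-1,"dy":0.6,"dz":0.8,"ax":0,"ay":0,"az":0.1,"gripper":-0.3},
  ],
)

```text
time: 9.15
eef_pos: [0.546, -0.1532, 0.1688]
tcp_rot: [0.641, 0.767, 0.001, 0.003]
contact_force: [0.1, 0.9, -0.2]
opening: 0.348
finger_force: 0.0
```

Request:
jog_arm(
  increments=[
    {"dx":-0.05,"dy":0.3,"dz":0,"ax":0,"ay":0,"az":0,"gripper":-0.3},
    {"dx":-0.05,"dy":0.6,"dz":0,"ax":0,"ay":0,"az":0,"gripper":-0.3},
    {"dx":-0.05,"dy":0.88,"dz":0,"ax":0,"ay":0,"az":0,"gripper":-0.3},
    {"dx":-0.05,"dy":0.88,"dz":0,"ax":0,"ay":0,"az":0,"gripper":-0.3},
    {"dx":-0.05,"dy":0.88,"dz":0,"ax":0,"ay":0,"az":0,"gripper":-0.3},
  ],
)

```text
time: 9.65
eef_pos: [0.5397, -0.047, 0.1668]
tcp_rot: [0.641, 0.767, 0.0, 0.001]
contact_force: [-0.2, -0.6, -1.2]
opening: 0.352
finger_force: 0.0
```

```bash
python3 - <<'E'
from plant import *
from h import *
c=imaging.read_camera("scene");cv2.imwrite("pics/s2.png",c["frame"][180:380,60:460].repeat(2,0).repeat(2,1))
s=get_state();print(s["eef_pos"],s["contact_force"],s["tcp_rot"])
c=imaging.read_camera("top");f=tape(dict(np.load("top0.npz")))[0]
for t in totes(c): print(np.round(t[0],4),"yaw",round(t[1],3),"handle",np.round(t[2],4),t[3],"dx",t[0][0]-np.polyval(f,t[0][1]))
E
```

```text
[ 0.53981847 -0.0477473   0.16675949] [-0.46329831 -0.0115156  -0.47909906] [6.41982839e-01 7.66718714e-01 1.17448316e-04 6.59817114e-04]
[0.6639 0.1917] yaw -0.076 handle [0.5572 0.1998] (110.5803451538086, 140.73703002929688) dx 0.022744897580353696
[ 0.757  -0.2113] yaw 0.024 handle [ 0.65   -0.2138] (132.9071807861328, 107.99417877197266) dx 0.10605339521328905
```

View pics/s2.png

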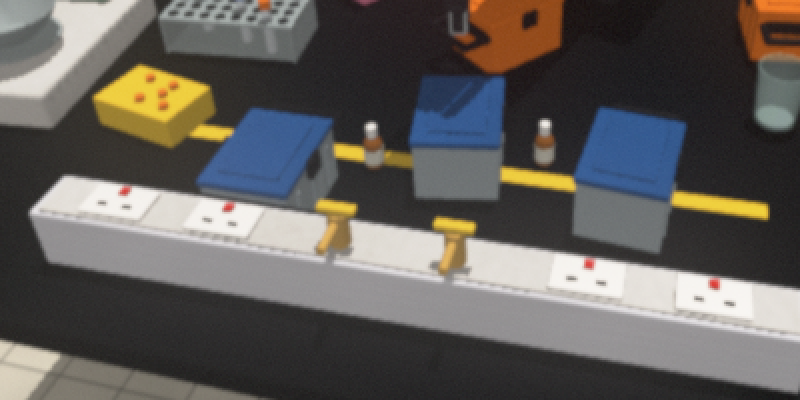

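Tote_3 stands against the bumper at crop (265,190), and the vials at (372,150) and (543,145) are untouched. Next is tote_2.

Request:
jog_arm(
  increments=[
    {"dx":-0.07,"dy":0.05,"dz":0,"ax":0,"ay":0,"az":0.01,"gripper":-0.3},
    {"dx":-0.07,"dy":0.05,"dz":-0.2,"ax":0,"ay":0,"az":0.01,"gripper":-0.3},
    {"dx":-0.07,"dy":0.05,"dz":-0.4,"ax":0,"ay":0,"az":0.01,"gripper":-0.3},
    {"dx":-0.07,"dy":0.05,"dz":-0.6,"ax":0,"ay":0,"az":0.01,"gripper":-0.3},
    {"dx":-0.07,"dy":0.05,"dz":-0.8,"ax":0,"ay":0,"az":0.01,"gripper":-0.3},
    {"dx":-0.07,"dy":0.05,"dz":-0.8,"ax":0,"ay":0,"az":0.01,"gripper":-0.3},
    {"dx":-0.07,"dy":0.05,"dz":-0.8,"ax":0,"ay":0,"az":0.01,"gripper":-0.3},
  ],
  force=40,
)

```text
time: 10.45
eef_pos: [0.5306, -0.042, 0.0701]
tcp_rot: [0.636, 0.771, -0.0, -0.0]
contact_force: [-0.1, 0.8, 0.4]
opening: 0.349
finger_force: 0.0
```

Request:
jog_arm(
  increments=[
    {"dx":0,"dy":0,"dz":0,"ax":0,"ay":0,"az":0,"gripper":-1},
    {"dx":0,"dy":0,"dz":0,"ax":0,"ay":0,"az":0,"gripper":-1},
    {"dx":0,"dy":0,"dz":0,"ax":0,"ay":0,"az":0,"gripper":-1},
    {"dx":0,"dy":0,"dz":0,"ax":0,"ay":0,"az":0,"gripper":-1},
    {"dx":0,"dy":0,"dz":0,"ax":0,"ay":0,"az":0,"gripper":-1},
    {"dx":0,"dy":0,"dz":0,"ax":0,"ay":0,"az":0,"gripper":-1},
  ],
  force=40,
)

```text
time: 11.05
eef_pos: [0.5312, -0.0417, 0.0707]
tcp_rot: [0.636, 0.772, -0.0, 0.0]
contact_force: [-0.0, -1.9, 1.3]
opening: 0.119
finger_force: 39.2
```

Request:
jog_arm(
  increments=[
    {"dx":0,"dy":0,"dz":0.03,"ax":0,"ay":0,"az":0,"gripper":-1},
    {"dx":0,"dy":0,"dz":0.06,"ax":0,"ay":0,"az":0,"gripper":-1},
    {"dx":0,"dy":0,"dz":0.09,"ax":0,"ay":0,"az":0,"gripper":-1},
    {"dx":0,"dy":0,"dz":0.12,"ax":0,"ay":0,"az":0,"gripper":-1},
    {"dx":0,"dy":0,"dz":0.12,"ax":0,"ay":0,"az":0,"gripper":-1},
    {"dx":0,"dy":0,"dz":0.12,"ax":0,"ay":0,"az":0,"gripper":-1},
  ],
)

```text
time: 11.65
eef_pos: [0.5304, -0.0412, 0.0845]
tcp_rot: [0.636, 0.772, -0.0, -0.001]
contact_force: [-1.0, -0.1, -3.3]
opening: 0.12
finger_force: 39.0
```

Request:
jog_arm(
  increments=[
    {"dx":0,"dy":0,"dz":0,"ax":0,"ay":0,"az":0,"gripper":-1},
  ],
)

```text
time: 11.75
eef_pos: [0.5303, -0.0413, 0.0844]
tcp_rot: [0.636, 0.772, -0.0, -0.001]
contact_force: [-0.8, -0.2, -3.7]
opening: 0.117
finger_force: 39.0
```

Request:
jog_arm(
  increments=[
    {"dx":0,"dy":0,"dz":-0.02,"ax":0,"ay":0,"az":0,"gripper":-1},
    {"dx":0,"dy":0,"dz":-0.04,"ax":0,"ay":0,"az":0,"gripper":-1},
    {"dx":0,"dy":0,"dz":-0.05,"ax":0,"ay":0,"az":0,"gripper":-1},
    {"dx":0,"dy":0,"dz":-0.05,"ax":0,"ay":0,"az":0,"gripper":-1},
    {"dx":0,"dy":0,"dz":-0.05,"ax":0,"ay":0,"az":0,"gripper":-1},
  ],
)

```text
time: 12.25
eef_pos: [0.5309, -0.0415, 0.0786]
tcp_rot: [0.636, 0.772, -0.0, -0.0]
contact_force: [-2.0, 0.6, -3.0]
opening: 0.123
finger_force: 39.2
```

Request:
jog_arm(
  increments=[
    {"dx":0,"dy":0,"dz":0,"ax":0,"ay":0,"az":0,"gripper":-1},
  ],
)

```text
time: 12.35
eef_pos: [0.531, -0.0415, 0.0788]
tcp_rot: [0.636, 0.772, -0.0, -0.0]
contact_force: [-3.1, -0.8, -2.4]
opening: 0.121
finger_force: 39.2
```

Tote_2 feels like tote_3 (about 2.7 N), so it's loaded. I'll push it back while squaring it.

Request:
jog_arm(
  increments=[
    {"dx":0,"dy":0,"dz":-0.04,"ax":0,"ay":0,"az":0,"gripper":-1},
    {"dx":0,"dy":0,"dz":-0.06,"ax":0,"ay":0,"az":0,"gripper":-1},
    {"dx":0,"dy":0,"dz":-0.06,"ax":0,"ay":0,"az":0,"gripper":-1},
    {"dx":0.03,"dy":0.01,"dz":-0.06,"ax":0,"ay":0,"az":-0.006,"gripper":-1},
    {"dx":0.06,"dy":0.02,"dz":-0.06,"ax":0,"ay":0,"az":-0.012,"gripper":-1},
    {"dx":0.09,"dy":0.03,"dz":-0.06,"ax":0,"ay":0,"az":-0.018,"gripper":-1},
    {"dx":0.12,"dy":0.04,"dz":-0.06,"ax":0,"ay":0,"az":-0.024,"gripper":-1},
    {"dx":0.16,"dy":0.05,"dz":-0.06,"ax":0,"ay":0,"az":-0.03,"gripper":-1},
    {"dx":0.2,"dy":0.06,"dz":-0.06,"ax":0,"ay":0,"az":-0.036,"gripper":-1},
  ],
)

```text
time: 13.25
eef_pos: [0.5555, -0.0341, 0.0716]
tcp_rot: [0.658, 0.753, 0.0, 0.0]
contact_force: [-3.9, 0.2, -1.0]
opening: 0.121
finger_force: 39.4
```

Request:
jog_arm(
  increments=[
    {"dx":0.04,"dy":0.01,"dz":0,"ax":0,"ay":0,"az":-0.008,"gripper":-1},
    {"dx":0.08,"dy":0.02,"dz":0,"ax":0,"ay":0,"az":-0.016,"gripper":-1},
    {"dx":0.12,"dy":0.04,"dz":0,"ax":0,"ay":0,"az":-0.024,"gripper":-1},
    {"dx":0.16,"dy":0.06,"dz":0,"ax":0,"ay":0,"az":-0.032,"gripper":-1},
    {"dx":0.2,"dy":0.08,"dz":0,"ax":0,"ay":0,"az":-0.04,"gripper":-1},
    {"dx":0.24,"dy":0.09,"dz":0,"ax":0,"ay":0,"az":-0.048,"gripper":-1},
    {"dx":0.28,"dy":0.1,"dz":0,"ax":0,"ay":0,"az":-0.06,"gripper":-1},
    {"dx":0.32,"dy":0.1,"dz":0,"ax":0,"ay":0,"az":-0.072,"gripper":-1},
  ],
)

```text
time: 14.05
eef_pos: [0.5938, -0.0218, 0.0715]
tcp_rot: [0.7, 0.715, 0.0, -0.0]
contact_force: [-1.9, 0.7, -1.6]
opening: 0.127
finger_force: 39.6
```

```bash
cat > look.py <<'E'
from plant import *
from h import *
s=get_state();print(s["time"],s["eef_pos"],s["contact_force"],s["wrist_torque"],"toolyaw",2*np.arctan2(s["tcp_rot"][1],s["tcp_rot"][0])-np.pi/2)
c=imaging.read_camera("top");f=tape(dict(np.load("top0.npz")))[0]
np.savez("last.npz",**c)
for t in totes(c): print(np.round(t[0],4),"yaw",round(t[1],3),"handle",np.round(t[2],4),t[3],"dx",t[0][0]-np.polyval(f,t[0][1]))
c=imaging.read_camera("scene");np.savez("lasts.npz",**c)
for t in totes(c): print("scene",np.round(t[0],4),"yaw",round(t[1],3),t[3],"dx",t[0][0]-np.polyval(f,t[0][1]))
E
python3 look.py
```

```text
14.05 [ 0.59380474 -0.02183356  0.07145462] [-1.92148362  0.74136601 -1.56460957] [0.18872809 0.26186322 0.18856087] toolyaw 0.021352552211192144
[0.664  0.1917] yaw -0.076 handle [0.5574 0.1998] (110.5803451538086, 140.448486328125) dx 0.022888490598826916
[ 0.7294 -0.017 ] yaw -1.547 handle [0.7268 0.09  ] (75.18716430664062, 109.58161926269531) dx 0.0831498858133971
[ 0.757  -0.2112] yaw 0.024 handle [ 0.65   -0.2137] (132.9071807861328, 108.04559326171875) dx 0.10605342700576004
scene [0.6613 0.6264] yaw -0.167 (20.43608856201172, 230.27667236328125) dx 0.030664899277371482
scene [0.6729 0.1893] yaw -0.076 (109.27058410644531, 144.9639892578125) dx 0.031640708021506314
scene [ 0.71   -0.0189] yaw 0.029 (142.89491271972656, 108.17800903320312) dx 0.06377596126326734
scene [ 0.768  -0.2095] yaw 0.028 (142.2230987548828, 109.23873138427734) dx 0.11711048237898547
```

Request:
jog_arm(
  increments=[
    {"dx":0.03,"dy":0,"dz":-0.01,"ax":0,"ay":0,"az":0,"gripper":-1},
    {"dx":0.07,"dy":0,"dz":-0.01,"ax":0,"ay":0,"az":0,"gripper":-1},
    {"dx":0.11,"dy":0,"dz":-0.01,"ax":0,"ay":0,"az":0,"gripper":-1},
    {"dx":0.15,"dy":0,"dz":-0.01,"ax":0,"ay":0,"az":0,"gripper":-1},
  ],
)

```text
time: 14.55
eef_pos: [0.6113, -0.0226, 0.071]
tcp_rot: [0.699, 0.715, -0.001, -0.0]
contact_force: [-4.6, -0.7, 3.5]
opening: 0.121
finger_force: 39.8
```

Request:
jog_arm(
  increments=[
    {"dx":0.04,"dy":0,"dz":0,"ax":0,"ay":0,"az":0,"gripper":-1},
  ],
)

```text
time: 14.65
eef_pos: [0.6161, -0.0226, 0.0711]
tcp_rot: [0.699, 0.715, -0.001, -0.0]
contact_force: [-5.7, -0.4, 3.9]
opening: 0.122
finger_force: 39.8
```

Request:
jog_arm(
  increments=[
    {"dx":0.04,"dy":0,"dz":-0.01,"ax":0,"ay":0,"az":0,"gripper":-1},
  ],
)

```text
time: 14.75
eef_pos: [0.6209, -0.0227, 0.071]
tcp_rot: [0.699, 0.715, -0.001, -0.001]
contact_force: [-10.1, 0.3, 12.6]
opening: 0.121
finger_force: 40.8
```

Request:
jog_arm(
  increments=[
    {"dx":0.04,"dy":0,"dz":-0.005,"ax":0,"ay":0,"az":0,"gripper":-1},
  ],
)

```text
time: 14.85
eef_pos: [0.6259, -0.0228, 0.0709]
tcp_rot: [0.699, 0.715, -0.001, -0.001]
contact_force: [-9.2, 0.9, 11.9]
opening: 0.122
finger_force: 40.7
```

Request:
jog_arm(
  increments=[
    {"dx":0.03,"dy":0,"dz":0.02,"ax":0,"ay":0,"az":0,"gripper":-1},
    {"dx":0.06,"dy":0,"dz":0.02,"ax":0,"ay":0,"az":0,"gripper":-1},
    {"dx":0.09,"dy":0,"dz":0.02,"ax":0,"ay":0,"az":0,"gripper":-1},
    {"dx":0.12,"dy":0,"dz":0.02,"ax":0,"ay":0,"az":0,"gripper":-1},
  ],
)

```text
time: 15.25
eef_pos: [0.6401, -0.0224, 0.0711]
tcp_rot: [0.699, 0.715, -0.0, -0.0]
contact_force: [-5.3, 0.1, 3.1]
opening: 0.122
finger_force: 39.7
```

Request:
jog_arm(
  increments=[
    {"dx":0.015,"dy":0,"dz":0,"ax":0,"ay":0,"az":0,"gripper":-1},
    {"dx":0.03,"dy":0,"dz":0,"ax":0,"ay":0,"az":0,"gripper":-1},
  ],
)

```text
time: 15.45
eef_pos: [0.6437, -0.0224, 0.0711]
tcp_rot: [0.699, 0.715, -0.0, -0.0]
contact_force: [-4.6, -0.8, 2.0]
opening: 0.116
finger_force: 39.8
```

Request:
jog_arm(
  increments=[
    {"dx":0.01,"dy":0,"dz":0,"ax":0,"ay":0,"az":0,"gripper":-1},
    {"dx":0.02,"dy":0,"dz":0,"ax":0,"ay":0,"az":0,"gripper":-1},
  ],
)

```text
time: 15.65
eef_pos: [0.6461, -0.0223, 0.071]
tcp_rot: [0.699, 0.715, -0.0, -0.0]
contact_force: [-4.7, 0.2, 2.5]
opening: 0.12
finger_force: 39.7
```

Request:
jog_arm(
  increments=[
    {"dx":0.01,"dy":0,"dz":0.005,"ax":0,"ay":0,"az":0,"gripper":-1},
    {"dx":0.02,"dy":0,"dz":0.005,"ax":0,"ay":0,"az":0,"gripper":-1},
  ],
)

```text
time: 15.85
eef_pos: [0.6485, -0.0222, 0.0711]
tcp_rot: [0.699, 0.715, -0.0, -0.0]
contact_force: [-3.7, 0.5, 0.2]
opening: 0.12
finger_force: 39.5
```

Request:
jog_arm(
  increments=[
    {"dx":0.01,"dy":0,"dz":0,"ax":0,"ay":0,"az":0,"gripper":-1},
    {"dx":0.015,"dy":0,"dz":0,"ax":0,"ay":0,"az":0,"gripper":-1},
  ],
)

```text
time: 16.05
eef_pos: [0.6496, -0.0222, 0.0711]
tcp_rot: [0.699, 0.715, -0.001, -0.001]
contact_force: [-6.6, -0.6, 2.4]
opening: 0.125
finger_force: 39.7
```

Request:
jog_arm(
  increments=[
    {"dx":0.008,"dy":0,"dz":0,"ax":0,"ay":0,"az":0,"gripper":-1},
    {"dx":0.01,"dy":0,"dz":0,"ax":0,"ay":0,"az":0,"gripper":-1},
  ],
)

```text
time: 16.25
eef_pos: [0.6497, -0.0222, 0.071]
tcp_rot: [0.699, 0.715, -0.002, -0.002]
contact_force: [-10.0, -0.1, 4.5]
opening: 0.123
finger_force: 39.9
```

Request:
jog_arm(
  increments=[
    {"dx":-0.01,"dy":0,"dz":0,"ax":0,"ay":0,"az":0,"gripper":-1},
    {"dx":-0.01,"dy":0,"dz":0,"ax":0,"ay":0,"az":0,"gripper":-0.3},
    {"dx":-0.01,"dy":0,"dz":0,"ax":0,"ay":0,"az":0,"gripper":-0.3},
    {"dx":-0.01,"dy":0,"dz":0,"ax":0,"ay":0,"az":0,"gripper":-0.3},
    {"dx":-0.01,"dy":0,"dz":0,"ax":0,"ay":0,"az":0,"gripper":-0.3},
    {"dx":-0.01,"dy":0,"dz":0.2,"ax":0,"ay":0,"az":0,"gripper":-0.3},
    {"dx":-0.01,"dy":0,"dz":0.5,"ax":0,"ay":0,"az":0,"gripper":-0.3},
    {"dx":-0.3,"dy":0.2,"dz":0.8,"ax":0,"ay":0,"az":0,"gripper":-0.3},
    {"dx":-0.6,"dy":0.5,"dz":0.8,"ax":0,"ay":0,"az":-0.03,"gripper":-0.3},
    {"dx":-0.78,"dy":0.85,"dz":0.8,"ax":0,"ay":0,"az":-0.06,"gripper":-0.3},
  ],
)

```text
time: 17.25
eef_pos: [0.559, 0.0779, 0.1698]
tcp_rot: [0.734, 0.68, 0.002, 0.002]
contact_force: [-0.2, 0.4, -0.6]
opening: 0.351
finger_force: 0.0
```

Request:
jog_arm(
  increments=[
    {"dx":0,"dy":0.35,"dz":0,"ax":0,"ay":0,"az":0,"gripper":-0.3},
    {"dx":0,"dy":0.7,"dz":0,"ax":0,"ay":0,"az":0,"gripper":-0.3},
    {"dx":0,"dy":1,"dz":0,"ax":0,"ay":0,"az":0,"gripper":-0.3},
    {"dx":0,"dy":1,"dz":0,"ax":0,"ay":0,"az":0,"gripper":-0.3},
    {"dx":0,"dy":1,"dz":0,"ax":0,"ay":0,"az":0,"gripper":-0.3},
  ],
)

```text
time: 17.75
eef_pos: [0.5591, 0.1985, 0.1676]
tcp_rot: [0.731, 0.682, 0.0, 0.0]
contact_force: [-0.0, -0.1, 0.1]
opening: 0.35
finger_force: 0.0
```

```bash
python3 look.py
```

```text
17.75 [0.55907281 0.19845145 0.16764448] [-0.00426084 -0.09574131  0.10102159] [-0.04123702 -0.02258338  0.02110017] toolyaw -0.07007416057735849
[0.6644 0.1919] yaw -0.08 handle [0.5577 0.2004] (110.19902801513672, 139.1566162109375) dx 0.023233589090519757
[ 0.7523 -0.0195] yaw 0.024 handle [ 0.6454 -0.022 ] (133.11390686035156, 109.60456085205078) dx 0.10607460824408255
[ 0.757  -0.2113] yaw 0.024 handle [ 0.65   -0.2138] (132.9071807861328, 107.99417877197266) dx 0.10605339521328905
scene [0.6613 0.6265] yaw -0.169 (20.665651321411133, 230.2796173095703) dx 0.030685505089230847
scene [0.6736 0.1896] yaw -0.075 (108.4896011352539, 143.32379150390625) dx 0.032415835044409924
scene [ 0.7634 -0.0193] yaw 0.029 (142.736328125, 108.61907958984375) dx 0.11717377783244687
scene [ 0.768  -0.2099] yaw 0.021 (141.40516662597656, 109.21138000488281) dx 0.11709969121961727
```

Request:
jog_arm(
  increments=[
    {"dx":-0.015,"dy":0.01,"dz":-0.2,"ax":0,"ay":0,"az":0,"gripper":-0.3},
    {"dx":-0.015,"dy":0.01,"dz":-0.4,"ax":0,"ay":0,"az":0,"gripper":-0.3},
    {"dx":-0.015,"dy":0.01,"dz":-0.6,"ax":0,"ay":0,"az":0,"gripper":-0.3},
    {"dx":-0.015,"dy":0.01,"dz":-0.81,"ax":0,"ay":0,"az":0,"gripper":-0.3},
    {"dx":-0.015,"dy":0.01,"dz":-0.81,"ax":0,"ay":0,"az":0,"gripper":-0.3},
    {"dx":-0.015,"dy":0.01,"dz":-0.81,"ax":0,"ay":0,"az":0,"gripper":-0.3},
  ],
  force=40,
)

```text
time: 18.45
eef_pos: [0.5576, 0.1977, 0.0701]
tcp_rot: [0.733, 0.68, -0.0, -0.0]
contact_force: [0.2, -0.8, -0.6]
opening: 0.347
finger_force: 0.0
```

Request:
jog_arm(
  increments=[
    {"dx":0,"dy":0,"dz":0,"ax":0,"ay":0,"az":0,"gripper":-1},
    {"dx":0,"dy":0,"dz":0,"ax":0,"ay":0,"az":0,"gripper":-1},
    {"dx":0,"dy":0,"dz":0,"ax":0,"ay":0,"az":0,"gripper":-1},
    {"dx":0,"dy":0,"dz":0,"ax":0,"ay":0,"az":0,"gripper":-1},
    {"dx":0,"dy":0,"dz":0,"ax":0,"ay":0,"az":0,"gripper":-1},
    {"dx":0,"dy":0,"dz":0,"ax":0,"ay":0,"az":0,"gripper":-1},
  ],
  force=40,
)

```text
time: 19.05
eef_pos: [0.5575, 0.1989, 0.0707]
tcp_rot: [0.732, 0.681, 0.0, 0.0]
contact_force: [0.5, -1.8, 2.5]
opening: 0.119
finger_force: 39.2
```

Request:
jog_arm(
  increments=[
    {"dx":0,"dy":0,"dz":0.03,"ax":0,"ay":0,"az":0,"gripper":-1},
    {"dx":0,"dy":0,"dz":0.06,"ax":0,"ay":0,"az":0,"gripper":-1},
    {"dx":0,"dy":0,"dz":0.09,"ax":0,"ay":0,"az":0,"gripper":-1},
    {"dx":0,"dy":0,"dz":0.12,"ax":0,"ay":0,"az":0,"gripper":-1},
    {"dx":0,"dy":0,"dz":0.12,"ax":0,"ay":0,"az":0,"gripper":-1},
    {"dx":0,"dy":0,"dz":0.12,"ax":0,"ay":0,"az":0,"gripper":-1},
  ],
)

```text
time: 19.65
eef_pos: [0.557, 0.1991, 0.0846]
tcp_rot: [0.732, 0.681, -0.0, -0.0]
contact_force: [0.0, -0.3, -3.0]
opening: 0.125
finger_force: 38.9
```

Request:
jog_arm(
  increments=[
    {"dx":0,"dy":0,"dz":0,"ax":0,"ay":0,"az":0,"gripper":-1},
  ],
)

```text
time: 19.75
eef_pos: [0.5569, 0.1991, 0.0844]
tcp_rot: [0.732, 0.681, -0.0, -0.0]
contact_force: [0.2, 0.1, -2.9]
opening: 0.12
finger_force: 38.9
```

Request:
jog_arm(
  increments=[
    {"dx":0,"dy":0,"dz":-0.02,"ax":0,"ay":0,"az":0,"gripper":-1},
    {"dx":0,"dy":0,"dz":-0.04,"ax":0,"ay":0,"az":0,"gripper":-1},
    {"dx":0,"dy":0,"dz":-0.05,"ax":0,"ay":0,"az":0,"gripper":-1},
    {"dx":0,"dy":0,"dz":-0.05,"ax":0,"ay":0,"az":0,"gripper":-1},
    {"dx":0,"dy":0,"dz":-0.05,"ax":0,"ay":0,"az":0,"gripper":-1},
  ],
)

```text
time: 20.25
eef_pos: [0.5572, 0.1991, 0.0786]
tcp_rot: [0.732, 0.681, -0.0, -0.0]
contact_force: [-0.7, -0.2, -2.6]
opening: 0.124
finger_force: 38.9
```

Request:
jog_arm(
  increments=[
    {"dx":0,"dy":0,"dz":0,"ax":0,"ay":0,"az":0,"gripper":-1},
  ],
)

```text
time: 20.35
eef_pos: [0.5573, 0.1991, 0.0787]
tcp_rot: [0.732, 0.681, 0.0, -0.0]
contact_force: [-0.3, -0.7, -2.3]
opening: 0.124
finger_force: 38.9
```

The three readings are too close, since pad friction masks the weight. I'll regrip with the minimum force and use longer strokes.

Request:
jog_arm(
  increments=[
    {"dx":0,"dy":0,"dz":-0.04,"ax":0,"ay":0,"az":0,"gripper":-1},
    {"dx":0,"dy":0,"dz":-0.07,"ax":0,"ay":0,"az":0,"gripper":-1},
    {"dx":0,"dy":0,"dz":-0.07,"ax":0,"ay":0,"az":0,"gripper":-0.6},
    {"dx":0,"dy":0,"dz":-0.07,"ax":0,"ay":0,"az":0,"gripper":-0.6},
    {"dx":0,"dy":0,"dz":-0.07,"ax":0,"ay":0,"az":0,"gripper":-0.6},
  ],
  force=20,
)

```text
time: 20.85
eef_pos: [0.5578, 0.1991, 0.0708]
tcp_rot: [0.732, 0.681, 0.001, 0.0]
contact_force: [-0.2, -0.4, 0.4]
opening: 0.198
finger_force: 0.0
```

Request:
jog_arm(
  increments=[
    {"dx":0,"dy":0,"dz":0,"ax":0,"ay":0,"az":0,"gripper":-1},
    {"dx":0,"dy":0,"dz":0,"ax":0,"ay":0,"az":0,"gripper":-1},
    {"dx":0,"dy":0,"dz":0,"ax":0,"ay":0,"az":0,"gripper":-1},
    {"dx":0,"dy":0,"dz":0,"ax":0,"ay":0,"az":0,"gripper":-1},
    {"dx":0,"dy":0,"dz":0,"ax":0,"ay":0,"az":0,"gripper":-1},
  ],
  force=20,
)

```text
time: 21.35
eef_pos: [0.5577, 0.1991, 0.0707]
tcp_rot: [0.732, 0.681, 0.0, 0.0]
contact_force: [0.2, 0.9, 2.7]
opening: 0.131
finger_force: 19.7
```

Request:
jog_arm(
  increments=[
    {"dx":0,"dy":0,"dz":0.03,"ax":0,"ay":0,"az":0,"gripper":-1},
    {"dx":0,"dy":0,"dz":0.06,"ax":0,"ay":0,"az":0,"gripper":-1},
    {"dx":0,"dy":0,"dz":0.09,"ax":0,"ay":0,"az":0,"gripper":-1},
    {"dx":0,"dy":0,"dz":0.12,"ax":0,"ay":0,"az":0,"gripper":-1},
  ],
)

```text
time: 21.75
eef_pos: [0.5567, 0.199, 0.0845]
tcp_rot: [0.732, 0.681, -0.001, -0.0]
contact_force: [-0.2, -0.3, -3.1]
opening: 0.131
finger_force: 19.4
```

Request:
jog_arm(
  increments=[
    {"dx":0,"dy":0,"dz":0.02,"ax":0,"ay":0,"az":0,"gripper":-1},
    {"dx":0,"dy":0,"dz":0.04,"ax":0,"ay":0,"az":0,"gripper":-1},
  ],
)

```text
time: 21.95
eef_pos: [0.5571, 0.199, 0.0896]
tcp_rot: [0.732, 0.681, -0.0, -0.0]
contact_force: [0.2, -0.1, -1.9]
opening: 0.132
finger_force: 19.5
```

Request:
jog_arm(
  increments=[
    {"dx":0,"dy":0,"dz":-0.02,"ax":0,"ay":0,"az":0,"gripper":-1},
    {"dx":0,"dy":0,"dz":-0.04,"ax":0,"ay":0,"az":0,"gripper":-1},
    {"dx":0,"dy":0,"dz":-0.06,"ax":0,"ay":0,"az":0,"gripper":-1},
    {"dx":0,"dy":0,"dz":-0.08,"ax":0,"ay":0,"az":0,"gripper":-1},
  ],
)

```text
time: 22.35
eef_pos: [0.5572, 0.1991, 0.0797]
tcp_rot: [0.732, 0.681, -0.0, -0.0]
contact_force: [-1.8, -0.3, 0.2]
opening: 0.129
finger_force: 19.7
```

Request:
jog_arm(
  increments=[
    {"dx":0,"dy":0,"dz":-0.02,"ax":0,"ay":0,"az":0,"gripper":-1},
  ],
)

```text
time: 22.45
eef_pos: [0.5573, 0.1991, 0.0774]
tcp_rot: [0.732, 0.681, 0.0, 0.0]
contact_force: [-0.8, 0.0, -0.5]
opening: 0.127
finger_force: 19.7
```

Request:
jog_arm(
  increments=[
    {"dx":0,"dy":0,"dz":-0.01,"ax":0,"ay":0,"az":0,"gripper":-1},
  ],
)

```text
time: 22.55
eef_pos: [0.5571, 0.1991, 0.076]
tcp_rot: [0.732, 0.681, -0.0, -0.0]
contact_force: [-1.6, 1.4, -0.3]
opening: 0.129
finger_force: 19.7
```

With the light grip, tote_1's strokes average about 1 N, so it's empty. The push force against vertical load fits about 7 N weight for totes 2 and 3 and rules out 2.75 N. I'll draw tote_1 forward now.

Request:
jog_arm(
  increments=[
    {"dx":0,"dy":0,"dz":-0.03,"ax":0,"ay":0,"az":0,"gripper":-1},
    {"dx":0,"dy":0,"dz":-0.045,"ax":0,"ay":0,"az":0,"gripper":-1},
    {"dx":-0.04,"dy":0,"dz":-0.045,"ax":0,"ay":0,"az":0.005,"gripper":-1},
    {"dx":-0.1,"dy":0,"dz":-0.045,"ax":0,"ay":0,"az":0.015,"gripper":-1},
    {"dx":-0.17,"dy":0,"dz":-0.045,"ax":0,"ay":0,"az":0.025,"gripper":-1},
    {"dx":-0.24,"dy":0,"dz":-0.045,"ax":0,"ay":0,"az":0.035,"gripper":-1},
    {"dx":-0.31,"dy":0,"dz":-0.045,"ax":0,"ay":0,"az":0.045,"gripper":-1},
    {"dx":-0.38,"dy":0,"dz":-0.045,"ax":0,"ay":0,"az":0.055,"gripper":-1},
  ],
)

```text
time: 23.35
eef_pos: [0.5107, 0.1991, 0.0709]
tcp_rot: [0.702, 0.713, 0.0, -0.0]
contact_force: [1.3, 0.3, -0.8]
opening: 0.127
finger_force: 19.8
```

Request:
jog_arm(
  increments=[
    {"dx":-0.07,"dy":0,"dz":0,"ax":0,"ay":0,"az":0.005,"gripper":-1},
    {"dx":-0.14,"dy":0,"dz":0,"ax":0,"ay":0,"az":0.01,"gripper":-1},
  ],
)

```text
time: 23.55
eef_pos: [0.494, 0.1991, 0.0709]
tcp_rot: [0.696, 0.718, -0.0, -0.0]
contact_force: [0.7, -0.0, -1.1]
opening: 0.126
finger_force: 19.8
```

Request:
jog_arm(
  increments=[
    {"dx":-0.07,"dy":0,"dz":-0.01,"ax":0,"ay":0,"az":0,"gripper":-1},
    {"dx":-0.14,"dy":0,"dz":-0.02,"ax":0,"ay":0,"az":0,"gripper":-1},
  ],
)

```text
time: 23.75
eef_pos: [0.4792, 0.1994, 0.0698]
tcp_rot: [0.696, 0.718, 0.002, 0.001]
contact_force: [3.6, -0.1, 3.2]
opening: 0.13
finger_force: 20.2
```

Request:
jog_arm(
  increments=[
    {"dx":-0.07,"dy":0,"dz":0.01,"ax":0,"ay":0,"az":0,"gripper":-1},
    {"dx":-0.14,"dy":0,"dz":0.01,"ax":0,"ay":0,"az":0,"gripper":-1},
    {"dx":-0.21,"dy":0,"dz":0.01,"ax":0,"ay":0,"az":0,"gripper":-1},
    {"dx":-0.28,"dy":0,"dz":0.01,"ax":0,"ay":0,"az":0,"gripper":-1},
    {"dx":-0.35,"dy":0,"dz":0.01,"ax":0,"ay":0,"az":0,"gripper":-1},
    {"dx":-0.42,"dy":0,"dz":0.01,"ax":0,"ay":0,"az":0,"gripper":-1},
    {"dx":-0.46,"dy":0,"dz":0.01,"ax":0,"ay":0,"az":0,"gripper":-1},
  ],
)

```text
time: 24.45
eef_pos: [0.4218, 0.1991, 0.0696]
tcp_rot: [0.696, 0.718, -0.0, -0.0]
contact_force: [2.2, -0.8, 2.5]
opening: 0.127
finger_force: 20.2
```

```bash
python3 look.py
```

```text
24.45 [0.42180878 0.19906155 0.06956603] [ 2.18307469 -0.81317959  2.54625744] [ 0.00626046 -0.56109672  0.02078238] toolyaw 0.030165805752958574
[0.5283 0.2045] yaw 0.025 handle [0.4213 0.2018] (138.32589721679688, 109.4256362915039) dx -0.11253563216905427
[ 0.7523 -0.0195] yaw 0.024 handle [ 0.6454 -0.0221] (133.11087036132812, 109.61140441894531) dx 0.10607613349933254
[ 0.757  -0.2113] yaw 0.024 handle [ 0.65   -0.2138] (132.9071807861328, 107.86833953857422) dx 0.10605335635487367
scene [0.6613 0.6265] yaw -0.169 (20.665651321411133, 230.2796173095703) dx 0.030685505089230847
scene [0.535  0.2012] yaw 0.027 (139.71083068847656, 108.93185424804688) dx -0.10590411040889591
scene [ 0.7633 -0.0203] yaw 0.017 (142.30313110351562, 108.12805938720703) dx 0.11696985592396969
scene [ 0.7679 -0.2096] yaw 0.026 (141.52886962890625, 109.2318115234375) dx 0.11702606853271225
```

Tote_1 is square and about 110 mm in front of the tape. Releasing and retreating.

Request:
jog_arm(
  increments=[
    {"dx":0,"dy":0,"dz":0.01,"ax":0,"ay":0,"az":0,"gripper":-1},
    {"dx":0,"dy":0,"dz":0.01,"ax":0,"ay":0,"az":0,"gripper":-0.3},
    {"dx":0,"dy":0,"dz":0.01,"ax":0,"ay":0,"az":0,"gripper":-0.3},
    {"dx":0,"dy":0,"dz":0.01,"ax":0,"ay":0,"az":0,"gripper":-0.3},
    {"dx":0,"dy":0,"dz":0.01,"ax":0,"ay":0,"az":0,"gripper":-0.3},
    {"dx":0,"dy":0,"dz":0.2,"ax":0,"ay":0,"az":0,"gripper":-0.3},
    {"dx":0,"dy":0,"dz":0.5,"ax":0,"ay":0,"az":0,"gripper":-0.3},
    {"dx":0,"dy":0,"dz":0.8,"ax":0,"ay":0,"az":0,"gripper":-0.3},
    {"dx":0,"dy":0,"dz":1,"ax":0,"ay":0,"az":0,"gripper":-0.3},
    {"dx":0,"dy":0,"dz":1,"ax":0,"ay":0,"az":0,"gripper":-0.3},
  ],
)

```text
time: 25.55
eef_pos: [0.4251, 0.1996, 0.1939]
tcp_rot: [0.696, 0.718, 0.003, 0.002]
contact_force: [0.5, -0.4, 0.0]
opening: 0.346
finger_force: 0.0
```

```bash
python3 look.py; python3 -c "
from h import *
c=np.load('lasts.npz')['frame'];cv2.imwrite('pics/end.png',c)"
```

```text
25.55 [0.42512621 0.19964822 0.19385459] [ 0.4504452  -0.4009284   0.02562984] [ 0.01506082 -0.04506352 -0.01523227] toolyaw 0.030099834665565206
[0.5283 0.2045] yaw 0.025 handle [0.4213 0.2018] (138.3351287841797, 108.55704498291016) dx -0.11254028699261742
[ 0.7523 -0.0194] yaw 0.024 handle [ 0.6454 -0.0219] (133.11087036132812, 109.9229736328125) dx 0.10607621520198895
[ 0.757  -0.2113] yaw 0.024 handle [ 0.65   -0.2139] (132.9071807861328, 107.94982147216797) dx 0.10605334647860254
scene [0.6613 0.6265] yaw -0.169 (20.665651321411133, 230.2796173095703) dx 0.030685505089230847
scene [0.5384 0.2014] yaw 0.028 (146.4263458251953, 108.35995483398438) dx -0.10248060418124794
scene [ 0.7632 -0.0198] yaw 0.026 (142.5263214111328, 108.0103530883789) dx 0.11688771764749761
scene [ 0.7677 -0.2102] yaw 0.016 (142.3154296875, 109.19232177734375) dx 0.1168348438729262
```

View pics/end.png

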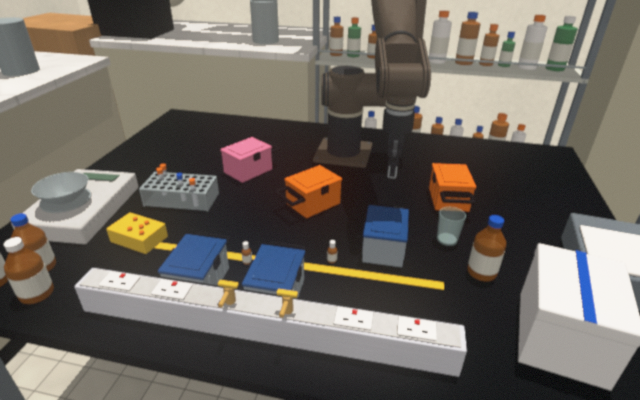

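Totes 3 and 2 stand flush at the bumper at (195,260) and (275,272). Tote_1 is in front of the tape at (385,235), both vials are still standing, and the gripper is clear.

```bash
python3 -c "
from plant import job
print(job.sign_off())"
```

```text
the job is handed in; nothing more can be done
None
```

The job is handed in, result not reported: totes 2 and 3 felt loaded and sit flush against the bumper, tote 1 felt empty and sits square about 110 mm in front of the tape, and the vials still stand where they were.

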